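# Heft the look-alike tins and stack the full one

### The job

Of the three look-alike tins on the sloped wooden rack, one is full of spare blender parts and the other two are empty: feel by lifting which is the heavy one, and set it down gently on the matching tin that stands by itself on the counter, so that the two make one square pile with their edges lined up. Leave the two empties lying in their own places on the rack. Do not shove the standing tin or the other kitchen things about.

Things in the scene. Friction and masses are not known exactly. Their poses are not given: they have to be found in the camera images.
- tin_a: Closed steel tin, 88 x 58 x 32 mm (its x, y, z), flat lid and underside. Origin: centre of the underside; z out of the lid. One of three look-alikes on the sloped rack, lid up, long side up the slope, lower end on the lip; order random. One is full (320 to 540 g), two are empty (90 to 160 g); names do not tell which, only weight does.
- tin_b: Closed steel tin, 88 x 58 x 32 mm (its x, y, z), flat lid and underside. Origin: centre of the underside; z out of the lid. One of three look-alikes on the sloped rack, lid up, long side up the slope, lower end on the lip; order random. One is full (320 to 540 g), two are empty (90 to 160 g); names do not tell which, only weight does.
- tin_c: Closed steel tin, 88 x 58 x 32 mm (its x, y, z), flat lid and underside. Origin: centre of the underside; z out of the lid. One of three look-alikes on the sloped rack, lid up, long side up the slope, lower end on the lip; order random. One is full (320 to 540 g), two are empty (90 to 160 g); names do not tell which, only weight does.
- pile_tin: Closed steel tin, 88 x 58 x 32 mm (its x, y, z), flat lid and underside. Origin: centre of the underside; z out of the lid. Full (450 g), loose, standing flat by itself on the counter to the robot's right: the foot of the pile. Its lid is at 32 mm.
- rack: Fixed wooden rack, 290 mm wide (its y). Its deck climbs along its +x, which points towards the robot, at 31.5 deg (0.55 rad); a lip 12 mm proud of the deck runs along the low far edge; top end 77 mm high. Three tins lie on it side by side, tilted with it, 35 mm gaps; centres of their undersides at x -12, z 45, y -93, 0, +93 mm. Origin: on the counter under its centre.
- jar: Orange plastic twist-cap jar, 66 mm across, 86 mm tall, standing behind and between rack and pile. Origin: centre of the underside. Bystander.
- mug: White ceramic mug, 82 mm across, 92 mm tall, handle at its +y, standing beyond the standing tin. Origin: centre of the underside. Bystander.
- hex_key: Steel hex key, L shape, 100 mm long with a 30 mm leg, 8 mm thick, lying flat between rack and standing tin. Origin: on the counter under the middle of the long arm. Bystander.
- spanner: Short aluminium spanner, 130 mm long, lying flat beside the hex key. Origin: on the counter, near its middle. Bystander.
- shaker: Steel salt shaker, 42 mm across, 78 mm tall, at the right of the standing tin. Origin: centre of the underside. Bystander.
Things that resemble listed ones, but are neither listed nor needed, are in the scene too. What is shaped like the tin_c but pink is not meant.

How it is judged:
By the outcome, as a careful person would: the job done as asked, in the order asked, and still so for the second after the job is handed in, with the robot touching nothing.
It also fails if it takes over 61 s, if anything falls off the work surface, if the arm or the gripper's body presses on something with over 40 N, if the wrist force passes 120 N, or if a joint passes its speed limit or range.

### The arm

A 6-joint arm with a two-finger parallel gripper is mounted at the origin on the work surface. World frame = base frame: x ahead of the robot, y to its left, z up, the work surface at z = 0. Lengths are in m, angles in degrees, forces in N, time in s.
With the tool pointing down it reaches from about 0.35 to 0.875 m from the base axis. Payload 4.2 kg.
Tool frame: the origin (TCP) lies on the centre line of the jaws, within the pads' length; the fingertips stand 19 mm ahead of it and the grasp point (between the pads) is the TCP; z points along the fingers, y is the line along which they close (so a half turn about z gives the same grasp; the last joint's range is limited). The gripper opens to 87 mm and grips with 3 to 60 N. Pads are 19 mm wide; open, the fingers measure 117 mm over their backs; the gripper's body (75 mm by 190 mm) begins 51 mm behind the grasp point.
Start: joints at [91.364, 22.042, 0.453, 0, -68.411, -14.817], TCP at [0.145, 0.608, 0.242] pointing down, gripper open.
Joint ranges: [-179.83, 179.83], [-69.29, 118.12], [-61.27, 80.66], [-181.25, 117.63], [-171.15, -9.14], [-177.46, 177.46]. Speed limits (degrees/s): [159.86, 159.86, 180, 180, 180, 180].

### API

Orientations are given as a 3x3 rotation matrix whose columns are the frame's x, y, z axes.
In Python, from station import sense, capture, finish_job, search_frame, masks_of gives the robot as it stands.
- The arm moves only by the tool drive_tool, never from a script. Its argument "rows" is a list of rows, each a list of 7 numbers: the opening in per cent of the stroke, from 0 (shut) to 100 (fully open), then the shift along the world's x, y, z in mm, then the turn, a rotation vector about the world's x, y, z in rad. In form: [[fingers, dx, dy, dz, wx, wy, wz], ...]. A call has 1 to 5 rows; each row shifts and turns the commanded pose from where the row before left it; what a row does not reach is not made up. A row lasts 1/12 s, in which the tool goes at most 41.7 mm and 7.16 degrees, less where a joint would pass 70% of its speed; a pose out of reach is approached as far as the arm can. A call is refused whole if a number of a shift passes 41.7 or a number of a turn 0.125, either way. A call with a gripper value outside its range is refused whole. The fingers move at their own pace and stop on an object; the grip force is fixed at half the most. Time passes only in rows, so rows that do not move let the fingers close. It gives the time, the measured TCP pose, the force, the opening and the grip force at its end, in the units of the state.
- sense(): the state, without advancing time (a new reading comes with each control period).
- capture(name): name is "scene" or "top" or "wrist"; returns a dict with "frame" (480x640x3 uint8, red, green, blue), "z_map" (480x640 float32, m along the optical axis (not along the pixel's ray), 0 where there is no reading), "fx", "fy", "cx", "cy" (pixels), "R" (3x3) and "t" (3): a world point X has camera coordinates R X + t; the wrist camera has in their place "T_tool_cam" (4x4, takes a point from camera to tool coordinates, whose origin is the TCP and whose axes are the flange's). Camera axes: x right, y down, z forward; pixel columns grow to the right and rows downward; lengths in m; the calibration is good to about 2 mm. The wrist camera is an equidistant fisheye: a pixel r from the principal point sees the ray r / f radians off the axis. A picture is of the moment at which its call begins: read the wrist's pose just before it.
- finish_job(): hands the job in; it is judged then, once.
Trained networks look in a picture, given as the dict that the camera call returned (one of the last four; its "shot" number tells which), for a name from the list of things; names that differ only in an ending like _2 or _b are one class to them, and where a whole thing is asked for, a point or a joint stands for the part that bears it (a point fixed in the world has none). Each returns a list of dicts, best first, with "p" (0 to 1); they miss things now and then, are a little off and sometimes report something else, mostly with a low value. They report only what shows in the picture. A call takes as long as a camera call. They do not tell look-alikes from the thing itself.
- search_frame(label, picture): "xy" ([column, row] in pixels, amid what is visible of it).
- masks_of(label, picture): "region" (480x640 bool, what is visible of it) and "xy" ([column, row] in pixels, amid what is visible of it).
The state is a dict: "time_s": time; "joints": joint angles; "joint_velocities": joint speeds; "effort": joint torques, N m; "tcp_pos": TCP position; "ee_rot": TCP orientation; "wrist_force": force on the tool from outside, world axes, zero at the start; "moment": the same for the moment, N m; "gripper_width": opening from 0.0 (shut) to 1.0 (fully open); "gripper_force": force on a finger pad.
Only numpy, scipy, OpenCV 4.12 (cv2) and the standard library are available. Lean on these libraries where they do the work, as an engineer would, in place of code of your own. Each camera call takes 0.05 s, during which the arm holds its last target. There are 200 camera calls.

## Working session

There is one attempt and no reset: what is moved stays moved. The work goes in short steps, Python scripts to look and compute and a tool call to move; the robot and the scene stay as the last step left them, time stands still between calls to the robot, and variables do not carry over. Pictures are saved under pics/ and viewed, at most 10 in all, crops included, and the job is handed in when it is done.

Besides the shell and the picture viewer there is one more tool, called after ">>>" by a JSON object that holds its "api" and its "payload". drive_tool: Moves the arm, as the interface text tells. Its arguments: {"type":"object","properties":{"rows":{"type":"array"}},"required":["rows"]}

```bash
ls; mkdir -p pics
cat > h.py <<'E'
import numpy as np,cv2
from station import *
def world(p,region=None):
    v,u=np.nonzero(region) if region is not None else np.mgrid[0:480,0:640].reshape(2,-1)
    z=p["z_map"][v,u]; k=z>0; u,v,z=u[k],v[k],z[k]
    c=np.stack([(u-p["cx"])/p["fx"]*z,(v-p["cy"])/p["fy"]*z,z],1)
    return (c-np.array(p["t"]))@np.array(p["R"])
E
python3 - <<'E'
from h import *
s=sense();print(s)
ims=[]
for n in("scene","top"):
    p=capture(n);np.set_printoptions(precision=3,suppress=True)
    print(n,p["fx"],p["fy"],p["cx"],p["cy"],p["R"],p["t"],(p["z_map"]>0).mean())
    for l in("tin_a","rack","jar","mug","shaker","hex_key","spanner"):
        for m in masks_of(l,p):
            w=world(p,m["region"])
            print(l,round(m["p"],2),np.round(m["xy"]),m["region"].sum(), np.median(w,0) if len(w) else None, np.percentile(w,98,axis=0) if len(w) else None,np.percentile(w,2,axis=0) if len(w) else None)
    cv2.imwrite(f"pics/{n}0.png",p["frame"][...,::-1]);np.savez(f"{n}0.npz",**{k:v for k,v in p.items()})
E
```

```text
pics
{'time_s': 0.0, 'joints': array([ 9.13636256e+01,  2.20890470e+01,  3.80287044e-01, -3.03531479e-02,
       -6.84115418e+01, -1.48133775e+01]), 'joint_velocities': array([-0.02966148,  0.15378502,  0.07608638, -0.01258321,  0.05042831,
        0.0796887 ]), 'effort': array([-1.21837405e-05, -3.90664852e+01,  1.87406623e+01,  4.21976477e+00,
        1.09374206e-02, -1.94520958e-04]), 'tcp_pos': array([0.14524712, 0.60730693, 0.24047756]), 'ee_rot': array([[ 9.72528815e-01, -2.32782106e-01, -4.42494822e-04],
       [-2.32782519e-01, -9.72526526e-01, -2.11073927e-03],
       [ 6.10043801e-05,  2.15575982e-03, -9.99997674e-01]]), 'wrist_force': array([ 0.19479215, -0.07305596, -0.62872522]), 'moment': array([-0.02323721,  0.0334975 ,  0.0159191 ]), 'gripper_force': 0.0, 'gripper_width': 0.9937413883174125}
scene 481.759731029002 481.759731029002 319.35877074564735 243.96708768397986 [[-0.797  0.604 -0.012]
 [ 0.528  0.686 -0.501]
 [-0.294 -0.406 -0.865]] [ 0.445 -0.243  1.25 ] 0.9960904947916667
tin_a 0.88 [450. 303.] 1194 [0.4   0.245 0.032] [0.439 0.281 0.036] [0.35  0.208 0.007]

[... 1598 characters left out ...]
0.064] [0.614 0.363 0.08 ] [0.507 0.078 0.002]
jar 0.9 [345. 196.] 1314 [ 0.65  -0.096  0.085] [ 0.695 -0.067  0.09 ] [ 0.626 -0.128  0.   ]
jar 0.36 [222. 235.] 1403 [0.575 0.127 0.077] [0.622 0.154 0.095] [0.537 0.1   0.05 ]
mug 0.81 [431. 194.] 2180 [ 0.675 -0.264  0.042] [ 0.713 -0.219  0.094] [ 0.627 -0.297  0.001]
mug 0.17 [122. 236.] 1544 [0.568 0.309 0.076] [0.614 0.339 0.095] [0.53  0.285 0.046]
shaker 0.97 [494. 308.] 524 [ 0.455 -0.373  0.064] [ 0.473 -0.364  0.078] [ 0.44  -0.394  0.006]
hex_key 0.68 [324. 303.] 297 [ 0.459 -0.068  0.008] [ 0.497 -0.037  0.012] [ 0.395 -0.073  0.001]
spanner 0.72 [346. 313.] 667 [ 0.443 -0.108  0.008] [ 0.5   -0.092  0.012] [ 0.378 -0.126  0.003]
```

View pics/scene0.png

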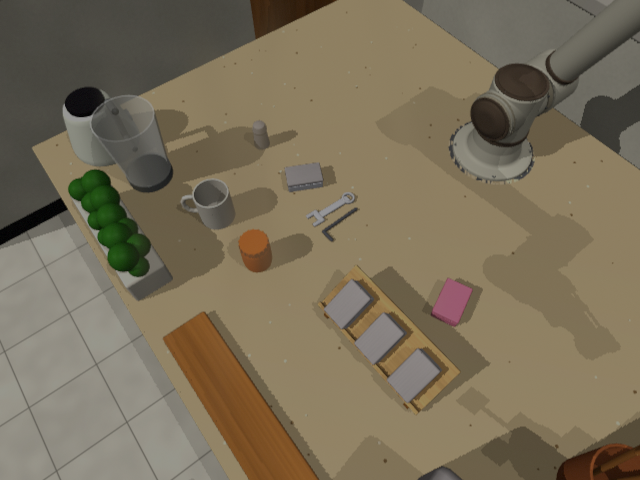

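View pics/top0.png

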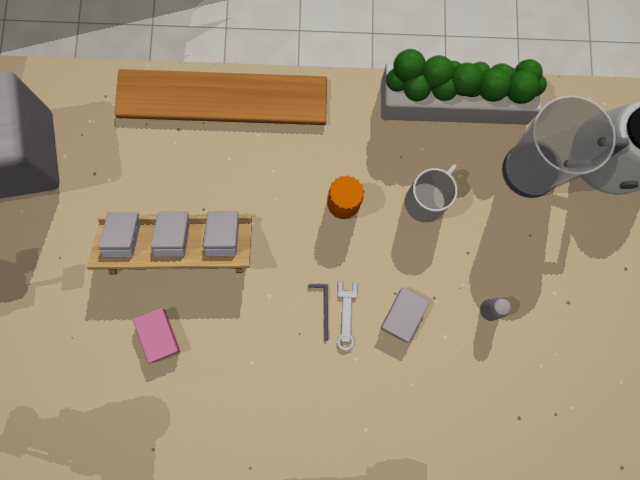

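The pictures show three grey tins on the rack at scene pixels (347,306), (383,334) and (414,371). The pink decoy is at (450,303), and the standing tin is at (304,177) in scene and (405,315) in top.

```bash
cat > fit.py <<'E'
from h import *
def rect(w):
    """fit the top face among points w: plane, then min-area rectangle in it"""
    n=np.array([0,0,1.]);k=w
    for z in (0.006,0.004,0.003,0.003):
        c=k.mean(0);n=np.linalg.svd(k-c,full_matrices=False)[2][2];n*=np.sign(n[2])
        k=w[np.abs((w-c)@n)<z]
    ex=np.array([-1.,0,0]);ex-=n*(n@ex);ex/=np.linalg.norm(ex);ey=np.cross(n,ex)
    q=np.stack([(k-c)@ex,(k-c)@ey],1)
    (a,b),(sw,sh),ang=cv2.minAreaRect((q*1000).astype(np.float32))
    if sw<sh: ang+=90;sw,sh=sh,sw
    ang=(ang+90)%180-90
    return c+ex*a/1e3+ey*b/1e3,n,ang,(sw,sh),ex,ey
E
python3 - <<'E'
from fit import *
np.set_printoptions(precision=4,suppress=True)
for n in("scene","top"):
    p=dict(np.load(n+"0.npz"));w=world(p)
    for nm,lo,hi in(("L",(.5,.27,.05),(.64,.36,.11)),("M",(.5,.178,.05),(.64,.265,.11)),("R",(.5,.085,.05),(.64,.172,.11)),("pile",(.37,-.28,.024),(.52,-.15,.045))):
        k=w[((w>lo)&(w<hi)).all(1)]
        if nm!="pile":
            # keep points proud of the deck
            k=k[(k[:,2]-0.073)*np.cos(.55)+(k[:,0]-.577)*np.sin(.55)>-0.008]
        c,nn,a,s,ex,ey=rect(k);print(n,nm,len(k),c,nn,"tilt",np.degrees(np.arccos(nn[2])),"ang",a,s)
E
```

```text
scene L 1489 [0.5792 0.3136 0.0729] [0.5197 0.0252 0.854 ] tilt 31.355511751026857 ang 2.4901657104492188 (87.46550750732422, 57.17048263549805)
scene M 1337 [0.5831 0.2205 0.073 ] [0.5207 0.0214 0.8535] tilt 31.408491333992686 ang 3.0833165645599365 (86.77726745605469, 58.306331634521484)
scene R 1217 [0.5867 0.128  0.0731] [0.5216 0.0287 0.8527] tilt 31.49529729369586 ang 2.790285587310791 (87.66886138916016, 57.97383499145508)
scene pile 717 [ 0.4429 -0.2162  0.0327] [0.001 0.006 1.   ] tilt 0.3453288076756242 ang -26.58246612548828 (87.26178741455078, 60.983001708984375)
top L 1192 [0.5778 0.3137 0.0737] [0.5223 0.0189 0.8526] tilt 31.507593439559532 ang 2.224827527999878 (89.1244125366211, 58.38682174682617)
top M 1194 [0.5816 0.2212 0.0737] [0.5218 0.0182 0.8529] tilt 31.471833560588745 ang 2.517716884613037 (87.42447662353516, 58.534793853759766)
top R 1209 [0.5858 0.1283 0.0736] [0.5174 0.0214 0.8555] tilt 31.184375649781614 ang 2.5730276107788086 (88.42913055419922, 57.82904052734375)
top pile 1484 [ 0.4428 -0.2161  0.0322] [0.0032 0.0027 1.    ] tilt 0.2429553838444095 ang -27.014659881591797 (88.2490463256836, 58.086219787597656)
```

```bash
cat > g.py <<'E'
from h import *
from scipy.spatial.transform import Rotation as Ro
np.set_printoptions(precision=4,suppress=True)
psi=np.radians(2.45);t=np.radians(31.45)
n=np.array([np.sin(t)*np.cos(psi),np.sin(t)*np.sin(psi),np.cos(t)])
y=np.array([np.sin(psi),-np.cos(psi),0])
RT=np.stack([np.cross(y,-n),y,-n],1)     # tool over a rack tin
LID=dict(L=np.array([.5785,.3137,.0733]),M=np.array([.5824,.2209,.0734]),R=np.array([.5863,.1282,.0734]))
def go(p,R,s=None):
    s=s or sense();d=(np.array(p)-s["tcp_pos"])*1e3;r=Ro.from_matrix(R@np.array(s["ee_rot"]).T).as_rotvec()
    print("d mm",d,"len",np.linalg.norm(d),"rotvec",r,"rows",max(np.abs(d).max()/41,np.linalg.norm(d)/41.5,np.abs(r).max()/.12,np.linalg.norm(r)/.124))
def st():
    s=sense();print(s["time_s"],s["tcp_pos"],s["wrist_force"],s["gripper_width"],s["gripper_force"]);return s
E
python3 -c "
from g import *
go(LID['L']+.07*n,RT)"
```

```text
d mm [ 469.5941 -292.5677 -108.5528] len 563.8246135329024 rotvec [0.0528 0.5481 0.2706] rows 13.58613526585307
```

>>> {"api": "drive_tool", "payload": {"rows": [[84, 31.3, -19.5, -7, 0.0035, 0.0365, 0.018], [84, 31.3, -19.5, -7, 0.0035, 0.0365, 0.018], [84, 31.3, -19.5, -7, 0.0035, 0.0365, 0.018], [84, 31.3, -19.5, -7, 0.0035, 0.0365, 0.018], [84, 31.3, -19.5, -7, 0.0035, 0.0365, 0.018]]}}

```text
time_s: 1.22
tcp_pos: [0.3029, 0.5095, 0.2067]
ee_rot: [[0.973, -0.141, -0.183], [-0.141, -0.99, 0.01], [-0.183, 0.016, -0.983]]
wrist_force: [1.4, 1.2, 0.3]
gripper_width: 0.851
gripper_force: 0.0
```

>>> {"api": "drive_tool", "payload": {"rows": [[84, 31.3, -19.5, -7, 0.0035, 0.0365, 0.018], [84, 31.3, -19.5, -7, 0.0035, 0.0365, 0.018], [84, 31.3, -19.5, -7, 0.0035, 0.0365, 0.018], [84, 31.3, -19.5, -7, 0.0035, 0.0365, 0.018], [84, 31.3, -19.5, -7, 0.0035, 0.0365, 0.018]]}}

```text
time_s: 1.63
tcp_pos: [0.4599, 0.4117, 0.1716]
ee_rot: [[0.932, -0.049, -0.359], [-0.051, -0.999, 0.002], [-0.359, 0.016, -0.933]]
wrist_force: [0.6, 0.6, -0.2]
gripper_width: 0.841
gripper_force: 0.0
```

>>> {"api": "drive_tool", "payload": {"rows": [[84, 31.3, -19.5, -7, 0.0035, 0.0365, 0.018], [84, 31.3, -19.5, -7, 0.0035, 0.0365, 0.018], [84, 31.3, -19.5, -7, 0.0035, 0.0365, 0.018], [84, 31.3, -19.5, -7, 0.0035, 0.0365, 0.018], [84, 31.3, -19.5, -7, 0.0035, 0.0365, 0.018]]}}

```text
time_s: 2.05
tcp_pos: [0.6164, 0.314, 0.1363]
ee_rot: [[0.852, 0.043, -0.522], [0.037, -0.999, -0.022], [-0.522, -0.0, -0.853]]
wrist_force: [0.7, 1.6, 0.4]
gripper_width: 0.842
gripper_force: 0.0
```

>>> {"api": "drive_tool", "payload": {"rows": [[84, 0, 0, 0, 0, 0, 0], [84, 0, 0, 0, 0, 0, 0]]}}

```text
time_s: 2.22
tcp_pos: [0.6161, 0.313, 0.1322]
ee_rot: [[0.85, 0.038, -0.525], [0.031, -0.999, -0.023], [-0.525, 0.003, -0.851]]
wrist_force: [-0.1, 0.5, 0.6]
gripper_width: 0.841
gripper_force: 0.0
```

```bash
python3 -c "
from g import *
st();go(LID['L']+.07*n,RT);go(LID['L']-.01*n,RT)
p=capture('wrist');cv2.imwrite('pics/w0.png',p['frame'][...,::-1]);print(p['fx'],p['T_tool_cam'])"
```

```text
2.2167 [0.6161 0.313  0.1322] [-0.1011  0.5161  0.5939] 0.840753739093185 0.0
d mm [-1.1434  2.2655  0.8387] len 2.672657743851451 rotvec [ 0.0034 -0.0042  0.0048] rows 0.06440139141810726
d mm [-42.8456   0.4812 -67.4089] len 79.87450809666711 rotvec [ 0.0034 -0.0042  0.0048] rows 1.924686942088364
371.64829954431775 [[ 0.0002 -0.9673 -0.2536  0.0683]
 [ 1.      0.0003 -0.0006 -0.0004]
 [ 0.0007 -0.2536  0.9673 -0.1437]
 [ 0.      0.      0.      1.    ]]
```

View pics/w0.png

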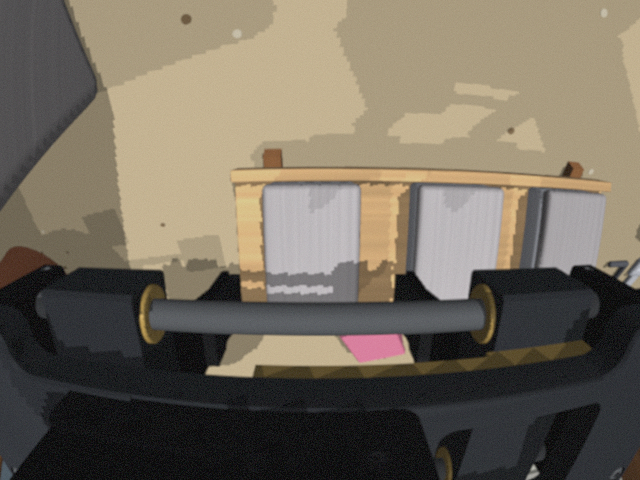

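The wrist view shows tin L at about (312,240), centred between the fingers, with the neighbouring tin at (460,245). I'm going down in the deck-normal direction.

>>> {"api": "drive_tool", "payload": {"rows": [[84, -11, 0.5, -17, 0.0034, -0.004, 0.005], [84, -11, 0, -17, 0, 0, 0], [84, -11, 0, -17, 0, 0, 0], [84, -9, 0, -14, 0, 0, 0], [84, 0, 0, 0, 0, 0, 0]]}}

```text
time_s: 2.68
tcp_pos: [0.5689, 0.3169, 0.0708]
ee_rot: [[0.852, 0.05, -0.521], [0.044, -0.999, -0.025], [-0.521, -0.002, -0.853]]
wrist_force: [-0.2, -0.4, -1.3]
gripper_width: 0.839
gripper_force: 0.0
```

```bash
python3 -c "
from g import *
st();go(LID['L']-.01*n,RT)"
```

```text
2.6833 [0.5689 0.3169 0.0708] [-0.1616 -0.3551 -1.3189] 0.8391172189055482 0.0
d mm [ 4.3383 -3.3885 -6.0171] len 8.155235825312527 rotvec [-0.0017  0.0004 -0.0073] rows 0.1965117066340368
```

>>> {"api": "drive_tool", "payload": {"rows": [[84, 0, 0, 0, 0, 0, 0], [84, 0, 0, 0, 0, 0, 0]]}}

```text
time_s: 2.85
tcp_pos: [0.5735, 0.3169, 0.0738]
ee_rot: [[0.856, 0.049, -0.514], [0.044, -0.999, -0.022], [-0.514, -0.004, -0.857]]
wrist_force: [0.5, 0.6, -0.0]
gripper_width: 0.84
gripper_force: 0.0
```

```bash
python3 -c "
from g import *
st();go(LID['L']-.01*n,RT)"
```

```text
2.85 [0.5735 0.3169 0.0738] [ 0.463   0.5737 -0.0437] 0.8404939872123646 0.0
d mm [-0.2377 -3.4577 -9.0193] len 9.662341251431545 rotvec [-0.0046  0.0083 -0.0062] rows 0.23282750003449507
```

>>> {"api": "drive_tool", "payload": {"rows": [[84, 0, -3, -7, -0.004, 0.005, -0.006], [84, 0, 0, 0, 0, 0, 0], [84, 0, 0, 0, 0, 0, 0]]}}

```text
time_s: 3.1
tcp_pos: [0.5732, 0.3125, 0.0644]
ee_rot: [[0.852, 0.041, -0.522], [0.034, -0.999, -0.022], [-0.522, 0.001, -0.853]]
wrist_force: [0.2, -0.1, -0.8]
gripper_width: 0.841
gripper_force: 0.0
```

```bash
python3 -c "
from g import *
st();go(LID['L']-.01*n,RT)"
```

```text
3.1 [0.5732 0.3125 0.0644] [ 0.1882 -0.1124 -0.832 ] 0.8405930396515202 0.0
d mm [0.1322 0.9946 0.358 ] len 1.0652560435115088 rotvec [ 0.0011 -0.0005  0.0022] rows 0.025668820325578524
```

Good. Next I close the gripper, then lift along the normal.

>>> {"api": "drive_tool", "payload": {"rows": [[60, 0, 0, 0, 0, 0, 0], [60, 0, 0, 0, 0, 0, 0], [60, 0, 0, 0, 0, 0, 0], [60, 0, 0, 0, 0, 0, 0], [60, 0, 0, 0, 0, 0, 0]]}}

```text
time_s: 3.52
tcp_pos: [0.573, 0.3136, 0.0646]
ee_rot: [[0.853, 0.041, -0.521], [0.035, -0.999, -0.021], [-0.521, -0.0, -0.853]]
wrist_force: [-0.5, 2.3, -0.0]
gripper_width: 0.662
gripper_force: 30.0
```

>>> {"api": "drive_tool", "payload": {"rows": [[50, 0, 0, 0, 0, 0, 0], [50, 0, 0, 0, 0, 0, 0], [50, 0, 0, 0, 0, 0, 0]]}}

```text
time_s: 3.77
tcp_pos: [0.5731, 0.3135, 0.0646]
ee_rot: [[0.853, 0.041, -0.521], [0.035, -0.999, -0.021], [-0.521, -0.0, -0.853]]
wrist_force: [0.7, 3.5, 0.4]
gripper_width: 0.669
gripper_force: 30.0
```

>>> {"api": "drive_tool", "payload": {"rows": [[50, 5.2, 0.2, 8.5, 0, 0, 0], [50, 5.2, 0.2, 8.5, 0, 0, 0], [50, 5.2, 0.2, 8.5, 0, 0, 0], [50, 0, 0, 0, 0, 0, 0], [50, 0, 0, 0, 0, 0, 0]]}}

```text
time_s: 4.18
tcp_pos: [0.5893, 0.3132, 0.0906]
ee_rot: [[0.853, 0.04, -0.521], [0.034, -0.999, -0.021], [-0.521, 0.0, -0.854]]
wrist_force: [-0.5, -0.1, -4.8]
gripper_width: 0.665
gripper_force: 30.0
```

>>> {"api": "drive_tool", "payload": {"rows": [[50, 0, 0, 0, 0, 0, 0], [50, 0, 0, 0, 0, 0, 0], [50, 0, 0, 0, 0, 0, 0]]}}

```text
time_s: 4.43
tcp_pos: [0.588, 0.3133, 0.0895]
ee_rot: [[0.852, 0.041, -0.523], [0.034, -0.999, -0.023], [-0.523, 0.002, -0.852]]
wrist_force: [0.1, 1.3, -5.3]
gripper_width: 0.665
gripper_force: 30.0
```

>>> {"api": "drive_tool", "payload": {"rows": [[50, 0, 0, 0, 0, 0, 0]]}}

```text
time_s: 4.52
tcp_pos: [0.5881, 0.3133, 0.0896]
ee_rot: [[0.852, 0.041, -0.522], [0.035, -0.999, -0.023], [-0.523, 0.001, -0.852]]
wrist_force: [0.6, -1.0, -4.2]
gripper_width: 0.665
gripper_force: 30.0
```

>>> {"api": "drive_tool", "payload": {"rows": [[50, 0, 0, 0, 0, 0, 0]]}}

```text
time_s: 4.6
tcp_pos: [0.5883, 0.3134, 0.0898]
ee_rot: [[0.852, 0.041, -0.522], [0.035, -0.999, -0.023], [-0.523, 0.001, -0.853]]
wrist_force: [-0.2, 0.3, -5.0]
gripper_width: 0.664
gripper_force: 30.0
```

Tin L pulls about 4.8 N (roughly 480 g), so it is the full one. I'm planning the carry now.

```bash
cat >> g.py <<'E'
a=np.radians(-26.9);PL=np.array([.44285,-.21615,.0323])
xt=np.array([np.cos(a),np.sin(a),0]);zt=np.array([0,0,-1.]);RP=np.stack([xt,np.cross(zt,xt),zt],1)
E
python3 -c "
from g import *
go(PL+[0,0,.092],RP)"
```

```text
d mm [-145.4112 -529.5789   34.4743] len 550.2605942690197 rotvec [-0.1169 -0.5433 -0.4975] rows 13.259291428169151
```

>>> {"api": "drive_tool", "payload": {"rows": [[50, 0, 0, 12, 0, 0, 0], [50, 0, 0, 20, 0, 0, 0], [50, 0, 0, 25, 0, 0, 0], [50, 0, 0, 25, 0, 0, 0], [50, 0, 0, 18, 0, 0, 0]]}}

```text
time_s: 5.02
tcp_pos: [0.589, 0.3134, 0.1937]
ee_rot: [[0.854, 0.042, -0.519], [0.036, -0.999, -0.022], [-0.519, 0.0, -0.855]]
wrist_force: [-0.1, 0.4, -2.6]
gripper_width: 0.664
gripper_force: 30.0
```

>>> {"api": "drive_tool", "payload": {"rows": [[50, -3.6, -13, 0, -0.0058, -0.0272, -0.0249], [50, -7.3, -26.5, 0, -0.0058, -0.0272, -0.0249], [50, -7.3, -26.5, 0, -0.0058, -0.0272, -0.0249], [50, -7.3, -26.5, 0, -0.0058, -0.0272, -0.0249], [50, -7.3, -26.5, 0, -0.0058, -0.0272, -0.0249]]}}

```text
time_s: 5.43
tcp_pos: [0.5551, 0.1933, 0.1913]
ee_rot: [[0.913, -0.086, -0.4], [-0.089, -0.996, 0.01], [-0.399, 0.027, -0.917]]
wrist_force: [1.7, 0.4, -5.1]
gripper_width: 0.667
gripper_force: 30.0
```

>>> {"api": "drive_tool", "payload": {"rows": [[50, -7.3, -26.5, 0, -0.0058, -0.0272, -0.0249], [50, -7.3, -26.5, 0, -0.0058, -0.0272, -0.0249], [50, -7.3, -26.5, 0, -0.0058, -0.0272, -0.0249], [50, -7.3, -26.5, 0, -0.0058, -0.0272, -0.0249], [50, -7.3, -26.5, 0, -0.0058, -0.0272, -0.0249]]}}

```text
time_s: 5.85
tcp_pos: [0.5184, 0.0607, 0.1915]
ee_rot: [[0.939, -0.214, -0.27], [-0.215, -0.976, 0.025], [-0.269, 0.035, -0.963]]
wrist_force: [0.4, 0.0, -5.2]
gripper_width: 0.662
gripper_force: 30.0
```

>>> {"api": "drive_tool", "payload": {"rows": [[50, -7.3, -26.5, 0, -0.0058, -0.0272, -0.0249], [50, -7.3, -26.5, 0, -0.0058, -0.0272, -0.0249], [50, -7.3, -26.5, 0, -0.0058, -0.0272, -0.0249], [50, -7.3, -26.5, 0, -0.0058, -0.0272, -0.0249], [50, -7.3, -26.5, 0, -0.0058, -0.0272, -0.0249]]}}

```text
time_s: 6.27
tcp_pos: [0.4817, -0.0717, 0.1914]
ee_rot: [[0.932, -0.338, -0.134], [-0.338, -0.941, 0.021], [-0.133, 0.025, -0.991]]
wrist_force: [0.5, 0.2, -4.7]
gripper_width: 0.662
gripper_force: 30.0
```

>>> {"api": "drive_tool", "payload": {"rows": [[50, -7.3, -26.5, 0, -0.0058, -0.0272, -0.0249], [50, -7.3, -26.5, 0, -0.0058, -0.0272, -0.0249], [50, -7.3, -26.5, 0, -0.0058, -0.0272, -0.0249], [50, -7.3, -26.5, 0, -0.0058, -0.0272, -0.0249], [50, -7.3, -26.5, 0, -0.0058, -0.0272, -0.0249]]}}

```text
time_s: 6.68
tcp_pos: [0.4449, -0.204, 0.1913]
ee_rot: [[0.891, -0.454, 0.003], [-0.454, -0.891, 0.001], [0.002, -0.002, -1.0]]
wrist_force: [0.0, -0.8, -4.5]
gripper_width: 0.667
gripper_force: 30.0
```

>>> {"api": "drive_tool", "payload": {"rows": [[50, -3.6, -13, 0, 0, 0, 0], [50, 0, 0, -15, 0, 0, 0], [50, 0, 0, -20, 0, 0, 0], [50, 0, 0, -20, 0, 0, 0], [50, 0, 0, 0, 0, 0, 0]]}}

```text
time_s: 7.1
tcp_pos: [0.439, -0.2154, 0.1325]
ee_rot: [[0.891, -0.454, -0.007], [-0.454, -0.891, 0.003], [-0.008, 0.0, -1.0]]
wrist_force: [-1.7, 0.2, -5.5]
gripper_width: 0.662
gripper_force: 30.0
```

>>> {"api": "drive_tool", "payload": {"rows": [[50, 0, 0, 0, 0, 0, 0], [50, 0, 0, 0, 0, 0, 0], [50, 0, 0, 0, 0, 0, 0]]}}

```text
time_s: 7.35
tcp_pos: [0.4437, -0.2162, 0.1369]
ee_rot: [[0.892, -0.452, 0.005], [-0.452, -0.892, -0.0], [0.004, -0.002, -1.0]]
wrist_force: [0.8, 0.6, -4.6]
gripper_width: 0.667
gripper_force: 30.0
```

```bash
cat > chk.py <<'E'
from g import *
from fit import rect
s=st();go(PL+[0,0,.022],RP,s)
R=np.array(s["ee_rot"]);print("tool yaw",np.degrees(np.arctan2(R[1,0],R[0,0])),"expected lid",s["tcp_pos"]-.01*R[:,2])
lidz=(s["tcp_pos"]-.01*R[:,2])[2]
i=__import__("sys").argv[1]
for nm in("scene","top"):
    p=capture(nm);w=world(p);cv2.imwrite(f"pics/{nm}{i}.png",cv2.resize(p["frame"][100:400,200:600,::-1],None,fx=2,fy=2))
    for lab,lo,hi in(("held",lidz-.01,lidz+.01),("pile",.026,.04)):
        k=w[(abs(w[:,0]-PL[0])<.06)&(abs(w[:,1]-PL[1])<.06)&(w[:,2]>lo)&(w[:,2]<hi)]
        if len(k)>100:
            c,nn,a,sz,_,_=rect(k);print(nm,lab,len(k),c,nn,a,sz)
E
python3 chk.py 1
```

```text
7.35 [ 0.4437 -0.2162  0.1369] [ 0.8269  0.6003 -4.5769] 0.666536841950528 29.999254904687405
d mm [ -0.8499   0.0341 -82.5739] len 82.57827573587777 rotvec [ 0.      0.0046 -0.0005] rows 2.0139974281523725
tool yaw -26.874458251970438 expected lid [ 0.4437 -0.2162  0.1469]
scene held 123 [ 0.4791 -0.2343  0.1484] [ 0.0956 -0.037   0.9947] 63.908592224121094 (56.31930160522461, 13.092789649963379)
scene pile 706 [ 0.4429 -0.2163  0.0329] [0.0071 0.0043 1.    ] -27.229652404785156 (88.06243896484375, 60.764347076416016)
top held 347 [ 0.4174 -0.2032  0.148 ] [-0.0562  0.0202  0.9982] 63.551509857177734 (57.70863723754883, 26.13772964477539)
top pile 297 [ 0.412  -0.1986  0.0324] [-0.0343  0.0233  0.9991] 47.46940994262695 (59.48527526855469, 26.116878509521484)
```

>>> {"api": "drive_tool", "payload": {"rows": [[50, 0, 0, -15, 0, 0, 0], [50, 0, 0, -20, 0, 0, 0], [50, 0, 0, -20, 0, 0, 0], [50, 0, 0, -10, 0, 0, 0], [50, 0, 0, -5, 0, 0, 0]]}}

```text
time_s: 7.87
tcp_pos: [0.442, -0.2159, 0.0641]
ee_rot: [[0.892, -0.452, -0.001], [-0.452, -0.892, 0.001], [-0.001, -0.001, -1.0]]
wrist_force: [-0.4, 0.2, -4.4]
gripper_width: 0.663
gripper_force: 30.0
```

>>> {"api": "drive_tool", "payload": {"rows": [[50, 0, 0, 0, 0, 0, 0], [50, 0, 0, 0, 0, 0, 0], [50, 0, 0, 0, 0, 0, 0], [50, 0, 0, 0, 0, 0, 0], [50, 0, 0, 0, 0, 0, 0]]}}

```text
time_s: 8.28
tcp_pos: [0.4431, -0.2161, 0.0659]
ee_rot: [[0.892, -0.452, 0.003], [-0.452, -0.892, 0.0], [0.003, -0.002, -1.0]]
wrist_force: [-0.0, 1.0, -5.0]
gripper_width: 0.663
gripper_force: 30.0
```

```bash
cat > chk2.py <<'E'
from g import *
import sys
s=st();R=np.array(s["ee_rot"]);T=s["tcp_pos"];go(PL+[0,0,.021],RP,s)
# extents of held lid and pile side in pile frame, per view, from depth points
for nm in("scene","top"):
    p=capture(nm);w=world(p);q=(w-PL)@RP*[1,1,-1];tq=(T-PL)@RP*[1,1,-1]
    f=(abs(q[:,0])<.07)&(abs(q[:,1])<.05)
    h=f&(abs(w[:,2]-T[2]-.011)<.004)
    print(nm,"held pts",h.sum(),"z",np.median(w[h,2]),"tcp in pile",tq*1e3)
    for sg in(-1,1):
        e=h&(q[:,0]*sg>.025)
        if e.sum()>40: print("  end",sg,"x edge",np.percentile(q[e,0]*sg,[90,97,99.5])*1e3*sg,"y edges",np.percentile(q[e,1],[1,3,97,99])*1e3,"z",np.median(w[e,2]))
    # vertical faces
    for lab,z0,z1 in(("pile",.006,.027),("held",T[2]-.016,T[2]+.006)):
        v=f&(w[:,2]>z0)&(w[:,2]<z1)
        for ax,half in((0,.044),(1,.029)):
            for sg in(-1,1):
                e=v&(abs(q[:,ax]*sg-half)<.006)&(abs(q[:,1-ax])<(.024,.038)[1-ax and 1 or 0])
                if e.sum()>40: print("  face",lab,"xy"[ax],sg,e.sum(),np.median(q[e,ax])*1e3)
    cv2.imwrite(f"pics/{nm}{sys.argv[1]}.png",cv2.resize(p["frame"][100:400,200:600,::-1],None,fx=2,fy=2))
E
python3 chk2.py 2
```

```text
8.2833 [ 0.4431 -0.2161  0.0659] [-0.0069  0.9828 -5.0128] 0.6634260420761988 29.999251677654684
d mm [ -0.2726  -0.0249 -12.5852] len 12.588138886767846 rotvec [-0.0005  0.0033  0.    ] rows 0.30695519943053
scene held pts 103 z 0.07724884834578157 tcp in pile [ 0.2318 -0.1455 33.5852]
  end 1 x edge [45.1832 46.064  46.2512] y edges [-27.9191 -26.952   28.5051  29.8632] z 0.07724884834578157
  face pile y -1 92 -25.824360962980975
top held pts 267 z 0.07645072957629215 tcp in pile [ 0.2318 -0.1455 33.5852]
  end -1 x edge [-40.2635 -41.5206 -41.8809] y edges [-26.7646 -25.7029  26.7511  27.732 ] z 0.07645713998698514
```

View pics/top2.png

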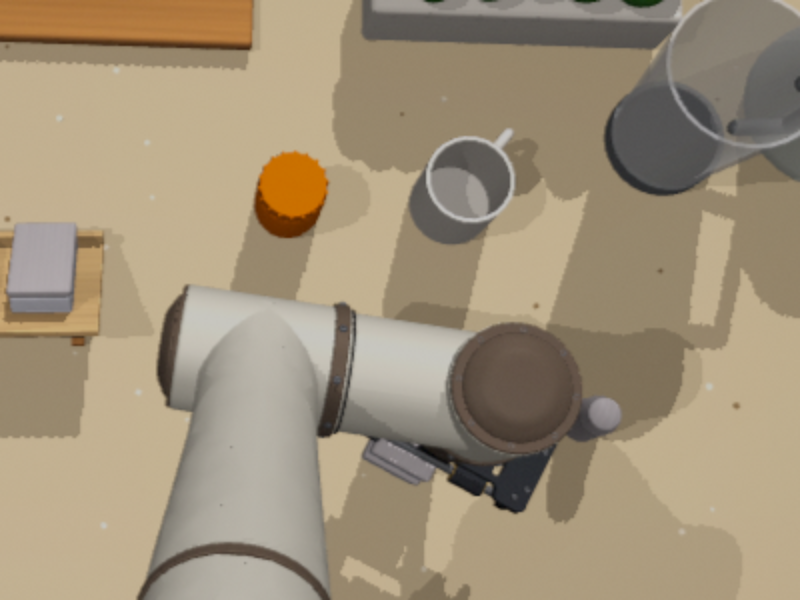

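View pics/scene2.png

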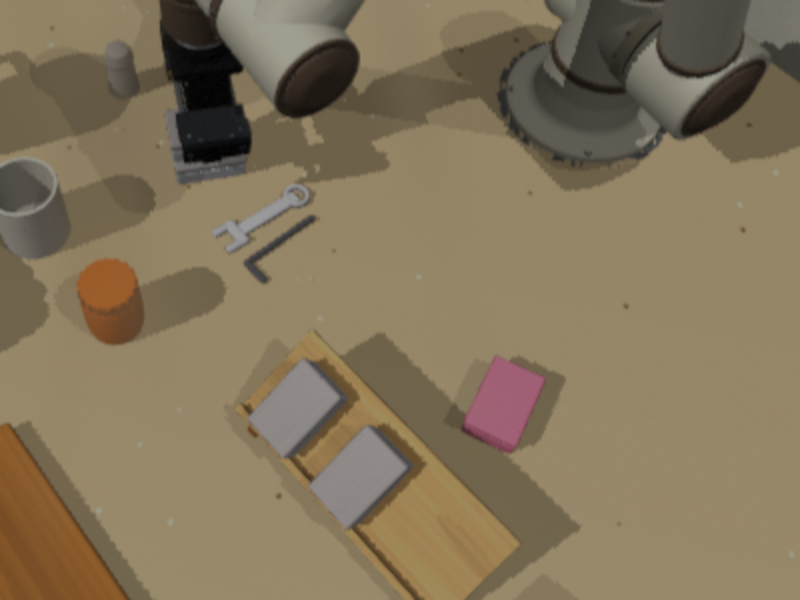

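The tin is held over the pile (top crop (400,460), scene crop (210,165)). It sits about 2 mm too far along the tool's x axis, so I'll correct that and then lower it slowly.

>>> {"api": "drive_tool", "payload": {"rows": [[50, -1.9, 1.0, -3, 0, 0.0033, 0], [50, 0, 0, -4, 0, 0, 0], [50, 0, 0, -2, 0, 0, 0], [50, 0, 0, 0, 0, 0, 0], [50, 0, 0, 0, 0, 0, 0]]}}

```text
time_s: 8.8
tcp_pos: [0.4405, -0.2151, 0.0557]
ee_rot: [[0.892, -0.452, -0.002], [-0.452, -0.892, 0.001], [-0.003, 0.0, -1.0]]
wrist_force: [-0.5, -1.3, -4.7]
gripper_width: 0.661
gripper_force: 30.0
```

>>> {"api": "drive_tool", "payload": {"rows": [[50, 0, 0, 0, 0, 0, 0], [50, 0, 0, 0, 0, 0, 0], [50, 0, 0, 0, 0, 0, 0]]}}

```text
time_s: 9.05
tcp_pos: [0.4408, -0.2151, 0.0561]
ee_rot: [[0.892, -0.453, -0.002], [-0.453, -0.892, 0.001], [-0.002, 0.0, -1.0]]
wrist_force: [-0.8, -0.2, -5.1]
gripper_width: 0.667
gripper_force: 30.0
```

```bash
python3 chk2.py 3
```

```text
9.05 [ 0.4408 -0.2151  0.0561] [-0.7782 -0.1743 -5.1262] 0.6671546515924571 29.999354048632085
d mm [ 2.0564 -1.0763 -2.8288] len 3.6591205467504127 rotvec [-0.0007 -0.0016  0.0001] rows 0.08817157943976899
scene held pts 101 z 0.06748052776162326 tcp in pile [-2.3209 -0.0295 23.8288]
  end 1 x edge [42.3498 43.3686 43.6939] y edges [-26.9265 -26.7075  27.7798  29.2079] z 0.06748052776162326
  face pile y -1 90 -26.08446555348867
top held pts 268 z 0.06723773237263869 tcp in pile [-2.3209 -0.0295 23.8288]
  end -1 x edge [-42.7089 -43.8365 -44.1818] y edges [-27.7835 -26.2793  27.7067  28.396 ] z 0.067220974608106
```

>>> {"api": "drive_tool", "payload": {"rows": [[50, 0.2, 0, -1, 0, -0.001, 0], [50, 0, 0, -0.7, 0, 0, 0], [50, 0, 0, -0.4, 0, 0, 0], [50, 0, 0, 0, 0, 0, 0], [50, 0, 0, 0, 0, 0, 0]]}}

```text
time_s: 9.57
tcp_pos: [0.4408, -0.215, 0.0539]
ee_rot: [[0.892, -0.453, -0.001], [-0.453, -0.892, 0.001], [-0.001, -0.0, -1.0]]
wrist_force: [0.2, 0.5, -4.2]
gripper_width: 0.669
gripper_force: 30.0
```

>>> {"api": "drive_tool", "payload": {"rows": [[50, 0, 0, -0.4, 0, 0, 0], [50, 0, 0, 0, 0, 0, 0], [50, 0, 0, 0, 0, 0, 0]]}}

```text
time_s: 9.82
tcp_pos: [0.4409, -0.2151, 0.0535]
ee_rot: [[0.892, -0.453, -0.001], [-0.453, -0.892, 0.001], [-0.001, -0.0, -1.0]]
wrist_force: [-1.0, 0.4, -4.1]
gripper_width: 0.665
gripper_force: 30.0
```

>>> {"api": "drive_tool", "payload": {"rows": [[50, 0, 0, -0.4, 0, 0, 0], [50, 0, 0, 0, 0, 0, 0], [50, 0, 0, 0, 0, 0, 0]]}}

```text
time_s: 10.07
tcp_pos: [0.4409, -0.2151, 0.0533]
ee_rot: [[0.892, -0.453, -0.001], [-0.453, -0.892, 0.001], [-0.001, -0.0, -1.0]]
wrist_force: [-0.1, 0.7, -3.4]
gripper_width: 0.668
gripper_force: 30.0
```

>>> {"api": "drive_tool", "payload": {"rows": [[50, 0, 0, -0.4, 0, 0, 0], [50, 0, 0, 0, 0, 0, 0], [50, 0, 0, 0, 0, 0, 0]]}}

```text
time_s: 10.32
tcp_pos: [0.4409, -0.2151, 0.0532]
ee_rot: [[0.892, -0.452, -0.0], [-0.452, -0.892, 0.001], [-0.001, -0.0, -1.0]]
wrist_force: [-2.2, 1.6, 3.4]
gripper_width: 0.664
gripper_force: 30.0
```

>>> {"api": "drive_tool", "payload": {"rows": [[50, 0, 0, -0.3, 0, 0, 0], [50, 0, 0, 0, 0, 0, 0], [50, 0, 0, 0, 0, 0, 0]]}}

```text
time_s: 10.57
tcp_pos: [0.441, -0.2151, 0.0532]
ee_rot: [[0.892, -0.452, -0.0], [-0.452, -0.892, 0.001], [-0.001, -0.0, -1.0]]
wrist_force: [-2.6, 2.0, 5.9]
gripper_width: 0.663
gripper_force: 30.0
```

Contact confirmed. I'll back off slightly to remove the load, then open gradually and rise.

>>> {"api": "drive_tool", "payload": {"rows": [[50, 0, 0, 0.4, 0, 0, 0], [50, 0, 0, 0, 0, 0, 0], [68, 0, 0, 0, 0, 0, 0], [70, 0, 0, 0, 0, 0, 0], [73, 0, 0, 0, 0, 0, 0]]}}

```text
time_s: 10.98
tcp_pos: [0.4415, -0.2152, 0.0528]
ee_rot: [[0.892, -0.452, 0.0], [-0.452, -0.892, 0.0], [-0.0, -0.0, -1.0]]
wrist_force: [0.1, -0.5, 0.3]
gripper_width: 0.705
gripper_force: 0.0
```

>>> {"api": "drive_tool", "payload": {"rows": [[78, 0, 0, 0, 0, 0, 0], [84, 0, 0, 0, 0, 0, 0], [84, 0, 0, 0, 0, 0, 0], [84, 0, 0, 0, 0, 0, 0]]}}

```text
time_s: 11.32
tcp_pos: [0.4409, -0.2151, 0.0528]
ee_rot: [[0.892, -0.453, -0.001], [-0.453, -0.892, 0.001], [-0.001, -0.0, -1.0]]
wrist_force: [0.4, -0.0, -0.2]
gripper_width: 0.829
gripper_force: 0.0
```

>>> {"api": "drive_tool", "payload": {"rows": [[84, 0, 0, 8, 0, 0, 0], [84, 0, 0, 15, 0, 0, 0], [84, 0, 0, 20, 0, 0, 0], [84, 0, 0, 30, 0, 0, 0], [84, 0, 0, 30, 0, 0, 0]]}}

```text
time_s: 11.73
tcp_pos: [0.4402, -0.215, 0.1571]
ee_rot: [[0.892, -0.453, -0.002], [-0.453, -0.892, 0.001], [-0.002, 0.0, -1.0]]
wrist_force: [2.1, 0.7, -0.0]
gripper_width: 0.838
gripper_force: 0.0
```

>>> {"api": "drive_tool", "payload": {"rows": [[84, -5, 20, 30, 0, 0, 0], [84, -5, 30, 20, 0, 0, 0], [84, 0, 35, 0, 0, 0, 0], [84, 0, 35, 0, 0, 0, 0], [84, 0, 35, 0, 0, 0, 0]]}}

```text
time_s: 12.15
tcp_pos: [0.4305, -0.0588, 0.2072]
ee_rot: [[0.891, -0.453, 0.002], [-0.453, -0.891, 0.001], [0.001, -0.002, -1.0]]
wrist_force: [1.0, -0.0, -0.6]
gripper_width: 0.839
gripper_force: 0.0
```

>>> {"api": "drive_tool", "payload": {"rows": [[84, 0, 35, 0, 0, 0, 0], [84, 0, 35, 0, 0, 0, 0], [84, 0, 35, 0, 0, 0, 0], [84, 0, 20, 0, 0, 0, 0], [84, 0, 0, 0, 0, 0, 0]]}}

```text
time_s: 12.57
tcp_pos: [0.4312, 0.068, 0.2067]
ee_rot: [[0.894, -0.448, 0.001], [-0.448, -0.894, 0.002], [0.0, -0.002, -1.0]]
wrist_force: [-0.5, 0.3, 0.6]
gripper_width: 0.845
gripper_force: 0.0
```

Run:
```python
from g import *
from fit import rect
st()
for nm in("scene","top"):
    p=capture(nm);w=world(p)
    f=(abs(w[:,0]-PL[0])<.08)&(abs(w[:,1]-PL[1])<.08)
    for lab,lo,hi in(("upper",.055,.075),):
        k=w[f&(w[:,2]>lo)&(w[:,2]<hi)]
        c,nn,a_,sz,_,_=rect(k);print(nm,lab,len(k),c,nn,a_,sz,"off",(c-PL)@RP*1e3)
    cv2.imwrite(f"pics/{nm}5.png",cv2.resize(p["frame"][100:400,200:600,::-1],None,fx=2,fy=2))
```

```text
12.5667 [0.4312 0.068  0.2067] [-0.5152  0.3068  0.5877] 0.8448409167191965 0.0
scene upper 754 [ 0.4427 -0.2163  0.0647] [-0.0043  0.0016  1.    ] -27.26345443725586 (88.11811828613281, 61.86394119262695) off [ -0.1034   0.1946 -32.4326]
top upper 1564 [ 0.4428 -0.2161  0.0643] [0.0072 0.0077 0.9999] -26.751453399658203 (88.11628723144531, 57.53132629394531) off [ -0.1223  -0.0432 -32.0174]
```

View pics/scene5.png

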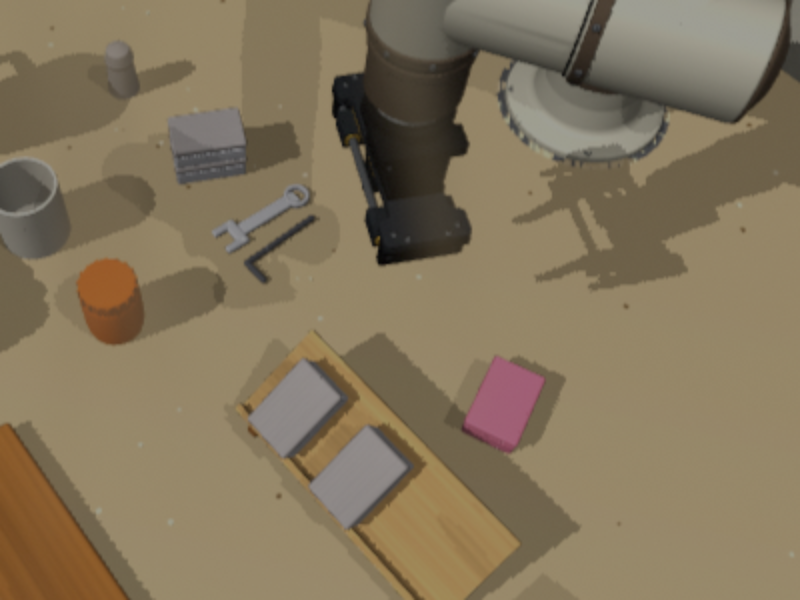

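The two tins are stacked squarely at crop pixel (207,145). They are within about 0.2 mm of each other, both empties are still on the rack, and the arm is clear.

```bash
python3 -c "
from station import finish_job;print(finish_job())"
```

```text
the job is handed in; nothing more can be done
None
```

The full tin (about 480 g by feel) now sits squarely on the standing tin, within about 0.2 mm by camera; the two empties were left untouched on the rack (I lifted only the full one), and the job is handed in.

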